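Stack the sign shop's parts trays and lock the stack

TASK

Put the stray wooden mountain bundle that lies on the grey stacking base into the empty side of the blue-handled tray. Then stack the blue-handled tray on the base and the red-handled tray on top of it, each set down gently with all four corner pins fully home in the sockets below, and then swing the yellow hold-down bar over the top tray as far as it goes. Keep the trays level, and leave the glue bottle and the jar where they are.

Things in the scene. Friction and masses are not known exactly. Their poses are not given: they have to be found in the camera images.
- bundle_mid (a point): Middle, half-way up, of the stray bundle of brown mountain shapes with dark edge lines: one rigid piece, 44 mm (its x) by 23 mm (its y), 15 mm high, 30 g. A straight bar from y = -10 to +4 mm has flat ends facing +-x; two small peaks point to +y. It lies flat on the base; best gripped across its 44 mm length.
- blue_tray_mid (a point): Centre of the blue-handled plywood tray, 160 mm (its x) by 150 mm (its y), about 0.35 kg, 35 mm above its pin tips, on which it stands. Each corner has a round pin below (8 mm thick, 9 mm long, tapered tip) and, in the top of its square post, a socket 11 mm square and 10 mm deep, both at x +-69, y +-64 mm. Either way round (half a turn) fits.
- blue_tray_handle (a point): Grip point on the blue upright divider that is the blue-handled tray's carrying handle: centre of the tray, 15 mm above the tray's centre point and 5 mm below the divider's top. The divider is 12 mm thick, runs 148 mm along the tray's x and rises 40 mm from the tray's floor. Walls are 25 mm and corner posts (22 mm square) 46 mm above the floor.
- empty_side (a point): Centre of the floor of the blue-handled tray's empty compartment (on its -y side; the other side has dark flat trees glued down), 20 mm below the tray's centre point. Flat space 63 mm (y) by 148 mm (x), a little less at the corner posts, between the 40 mm divider and the 25 mm outer wall. The floor is 15 mm above the table while the tray stands there.
- red_tray_mid (a point): Centre of the red-handled plywood tray, 160 mm (its x) by 150 mm (its y), about 0.35 kg, 35 mm above its pin tips, on which it stands. Each corner has a round pin below (8 mm thick, 9 mm long, tapered tip) and, in the top of its square post, a socket 11 mm square and 10 mm deep, both at x +-69, y +-64 mm. Dark flat trees, 4 mm thick, are glued in both sides. Either way round fits.
- red_tray_handle (a point): Grip point on the red upright divider that is the red-handled tray's carrying handle: centre of the tray, 15 mm above the tray's centre point and 5 mm below the divider's top. The divider is 12 mm thick, runs 148 mm along the tray's x and rises 40 mm from the tray's floor. Walls are 25 mm and corner posts (22 mm square) 46 mm above the floor.
- stack_base: Fixed grey stacking base, 184 (its x) by 174 by 18 mm. Origin at the centre of its underside, on the table. Four sockets, 11 mm square and 10 mm deep, in its top at x +-69, y +-64 mm. A tray fully home on it has its centre point 44 mm above the table; a second tray home on that one is 52 mm higher. A steel post 22 mm thick and 126 mm high stands at x = +118 mm, clear of the trays, and carries the bar.
- hold_bar (a joint): Angle of the yellow hold-down bar on the post, rad, growing counter-clockwise from above. At 0 it points 71 degrees counter-clockwise of the base's +x, off the trays; at 1.90, its stop, to the base's -x, over the trays' end. It reaches 82 mm from the post's axis, 129 to 137 mm above the table, 7 mm clear above two stacked trays. It has slight friction and stays where left.
- bar_knob (a point): Middle of the black upright round knob on the bar, 18 mm in diameter, 34 mm tall (137 to 171 mm above the table), 66 mm from the post's axis. It moves on an arc about the post's axis; it may be pinched from above or pushed.
- bar_pivot (a point): Point on the post's axis, about which the bar turns (axis upright), at the height of the knob's middle.
- glue_bottle: Bystander: white glue bottle with yellow label and orange cap, 54 mm in diameter, 110 mm tall, origin at the centre of its foot.
- stain_jar: Bystander: amber jar, 68 mm in diameter, 70 mm tall, origin at the centre of its foot.
Things that resemble listed ones, but are neither listed nor needed, are in the scene too. What is shaped like the part that bears red_tray_mid but turquoise is not meant.

How it is judged:
On the way, in this order (a step that is already met when the one before it is completed fails the run):
1. the mountain bundle lies in the empty (tree-less) side of the blue-handled tray (x of bundle_mid in the frame of blue_tray_mid between -0.072 and 0.072 m and y of bundle_mid in the frame of blue_tray_mid between -0.068 and 0 m and z of bundle_mid in the frame of blue_tray_mid between -0.022 and 0.005 m and contact force between the fingers and bundle below 0.1 N), for 0.2 s.
2. the blue-handled tray is seated on the base, all pins home (horizontal distance between blue_tray_mid and stack_base below 0.005 m and z of blue_tray_mid in the frame of stack_base between 0.041 and 0.0465 m and angle between the x axis of blue_tray_mid and the x axis of stack_base, either way round below 0.06 rad), for 0.2 s.
3. the red-handled tray is seated on the blue one, all pins home (horizontal distance between red_tray_mid and blue_tray_mid below 0.005 m and z of red_tray_mid in the frame of blue_tray_mid between 0.049 and 0.0545 m and angle between the x axis of red_tray_mid and the x axis of blue_tray_mid, either way round below 0.06 rad), for 0.2 s.
4. the hold-down bar is swung over the top tray to its stop (value of joint hold_bar above 1.72 rad), for 0.2 s.
At the end, for the whole second after the job is handed in: The bundle lies in the tree-less compartment of the blue-handled tray; that tray is seated on the base and the red-handled tray on it (each within 5 mm sideways, 2.5 mm in height and 0.06 rad of fully home, either way round); the bar is within 0.18 rad of its stop over the top tray; all at rest (all of step 2 and all of step 3 and x of bundle_mid in the frame of blue_tray_mid between -0.072 and 0.072 m and y of bundle_mid in the frame of blue_tray_mid between -0.068 and 0 m and z of bundle_mid in the frame of blue_tray_mid between -0.022 and 0.005 m and value of joint hold_bar above 1.72 rad and linear speed of each of blue_tray, red_tray, bundle below 0.02 m/s); the robot touches nothing.
It fails at once if a tray is tipped more than 0.45 rad (angle between any of blue_tray_mid, red_tray_mid's own z axis and vertical above 0.45 rad).
It fails at once if a tray comes down on its place faster than 0.5 m/s, as if dropped (within 15 mm of fully home) ((linear speed of blue_tray above 0.5 m/s and horizontal distance between blue_tray_mid and stack_base below 0.03 m and z of blue_tray_mid in the frame of stack_base below 0.059 m) or (linear speed of red_tray above 0.5 m/s and horizontal distance between red_tray_mid and blue_tray_mid below 0.03 m and z of red_tray_mid in the frame of blue_tray_mid below 0.067 m)).
It fails at once if a bystander is moved more than 30 mm (distance of any of glue_bottle, stain_jar from where it was at the start of the episode above 0.03 m).
It also fails if it takes over 72 s, if anything falls off the work surface, if the arm or the gripper's body presses on something with over 40 N, if the wrist force passes 120 N, or if a joint passes its speed limit or range.

ROBOT

A 6-joint arm with a two-finger parallel gripper is mounted at the origin on the work surface. World frame = base frame: x ahead of the robot, y to its left, z up, the work surface at z = 0. Lengths are in m, angles in rad, forces in N, time in s.
With the tool pointing down it reaches from about 0.35 to 0.875 m from the base axis. Payload 4.2 kg.
Tool frame: the origin (TCP) lies midway between the tips of the shut fingers; the grasp point (between the pads) lies 19 mm behind it; z points along the fingers, y is the line along which they close (so a half turn about z gives the same grasp; the last joint's range is limited). The gripper opens to 87 mm and grips with 3 to 60 N. Pads are 19 mm wide; open, the fingers measure 117 mm over their backs; the gripper's body (75 mm by 190 mm) begins 51 mm behind the grasp point.
Start: joints at [-0.855, 0.385, 0.008, 0, -1.194, -0.259], TCP at [0.276, -0.561, 0.223] pointing down, gripper open.
Joint ranges: [-3.14, 3.14], [-1.21, 2.06], [-1.07, 1.41], [-3.16, 2.05], [-2.99, -0.16], [-3.1, 3.1]. Speed limits (rad/s): [2.79, 2.79, 3.14, 3.14, 3.14, 3.14].

INTERFACE

Orientations are given as a unit quaternion [w, x, y, z].
In Python, from cell import * gives the robot as it stands.
- The arm moves only by the tool drive_tool, never from a script. Its argument "plan" is a list of rows, each a list of 3 entries, a list of its own where there are three numbers: the shift along the world's x, y, z in cm, then the turn, a rotation vector about the world's x, y, z in degrees, then the opening, from 0 (shut) to 1 (fully open). A call has 1 to 20 rows; each row shifts and turns the commanded pose from where the row before left it; what a row does not reach is not made up. A row lasts 1/10 s, in which the tool goes at most 50 mm and 8.59 degrees, less where a joint would pass 70% of its speed; a pose out of reach is approached as far as the arm can. A call with a gripper value outside its range is refused whole. The fingers move at their own pace and stop on an object; "force" is the grip in N (left out, the last holds). Time passes only in rows, so rows that do not move let the fingers close. It gives the time, the measured TCP pose, the force, the opening and the grip force at its end, in the units of the state.
- sense(): the state, without advancing time (a new reading comes with each control period).
- camera(name): name is "scene" or "top" or "wrist"; returns the picture (400x640x3 uint8, blue, green, red); there is no depth.
- camera_params(name): a dict with "mtx" (3x3 intrinsics, pixels), "dist_coeffs" ([k1, k2, p1, p2, k3] as OpenCV has them; the pictures are not rectified), "R" (3x3) and "t" (3): a world point X has camera coordinates R X + t; the wrist camera has in their place "mount" (4x4, takes a point from camera to tool coordinates, whose origin is the TCP and whose axes are the flange's). Camera axes: x right, y down, z forward; pixel columns grow to the right and rows downward; lengths in m; the calibration is good to about 2 mm. A picture is of the moment at which its call begins: read the wrist's pose just before it. camera_params takes no time and is no camera call.
- finish_job(): hands the job in; it is judged then, once.
The state is a dict: "time": time; "joint_positions": joint angles; "dq": joint speeds; "effort": joint torques, N m; "eef_pos": TCP position; "ee_rot": TCP orientation; "force": force on the tool from outside, world axes, zero at the start; "ft_torque": the same for the moment, N m; "width": opening from 0.0 (shut) to 1.0 (fully open); "gripper_force": force on a finger pad.
Only numpy, scipy, OpenCV 4.12 (cv2) and the standard library are available. Lean on these libraries where they do the work, as an engineer would, in place of code of your own. Each camera call takes 0.05 s, during which the arm holds its last target. There are 200 camera calls.

## Working session

There is one attempt and no reset: what is moved stays moved. The work goes in short steps, Python scripts to look and compute and a tool call to move; the robot and the scene stay as the last step left them, time stands still between calls to the robot, and variables do not carry over. Pictures are saved under pics/ and viewed, at most 10 in all, crops included, and the job is handed in when it is done.

Besides the shell and the picture viewer there is one more tool, called after ">>>" in YAML: its name, and indented under it one key for each argument. drive_tool: Moves the arm, as the interface text tells. Its arguments: {"type":"object","properties":{"plan":{"type":"array"},"force":{"type":"number"}},"required":["plan"]}

```bash
mkdir -p pics
python3 - <<'E'
from cell import *
import cv2
for n in("scene","top"):
    cv2.imwrite(f"pics/{n}0.png",camera(n)); p=camera_params(n); print(n,p)
print(camera_params("wrist")); print(sense())
E
```

```text
scene {'mtx': array([[463.81542188,   0.        , 320.75553297],
       [  0.        , 463.81542188, 194.69303316],
       [  0.        ,   0.        ,   1.        ]]), 'dist_coeffs': array([-0.01549861,  0.        ,  0.        ,  0.        ,  0.        ]), 'R': array([[-7.76344530e-01,  6.30308741e-01,  2.46956293e-04],
       [ 4.70560750e-01,  5.79845226e-01, -6.65095553e-01],
       [-4.19358737e-01, -5.16227087e-01, -7.46758224e-01]]), 't': array([ 0.56799839, -0.13098734,  1.57572968])}
top {'mtx': array([[385.77256079,   0.        , 320.53113533],
       [  0.        , 385.77256079, 196.35673285],
       [  0.        ,   0.        ,   1.        ]]), 'dist_coeffs': array([-0.09320842,  0.        ,  0.        ,  0.        ,  0.        ]), 'R': array([[-1.45609991e-02, -9.99893554e-01, -9.26432588e-04],
       [-9.93495180e-01,  1.45724630e-02, -1.12937904e-01],
       [ 1.12939383e-01, -7.24082407e-04, -9.93601616e-01]]), 't': array([-0.10598652,  0.61253296,  1.26369829])}
{'mtx': array([[336.69236715,   0.        , 313.2176315 ],
       [  0.        , 336.69236715, 203.2999256
[... 504 characters left out ...]
int_positions': array([-8.55371623e-01,  3.85473835e-01,  6.75512828e-03, -4.60841085e-04,
       -1.19401565e+00, -2.58611327e-01]), 'dq': array([-1.77511695e-03, -8.45988476e-04,  3.12345366e-03,  9.56747213e-04,
       -1.21206780e-03,  4.58543243e-05]), 'effort': array([-2.77642002e-04, -3.91689813e+01,  1.87934965e+01,  4.23197106e+00,
        1.34449778e-02, -8.47128422e-05]), 'eef_pos': array([ 0.27546374, -0.56040772,  0.2215658 ]), 'ee_rot': array([-2.64217256e-04, -2.26342990e-01,  9.74047158e-01,  9.56580155e-04]), 'force': array([-0.61946994, -0.17383117, -0.69914183]), 'ft_torque': array([ 0.03395526, -0.0179859 , -0.0154621 ]), 'gripper_force': 0.0, 'width': 1.0012767296941267}
```

View pics/top0.png

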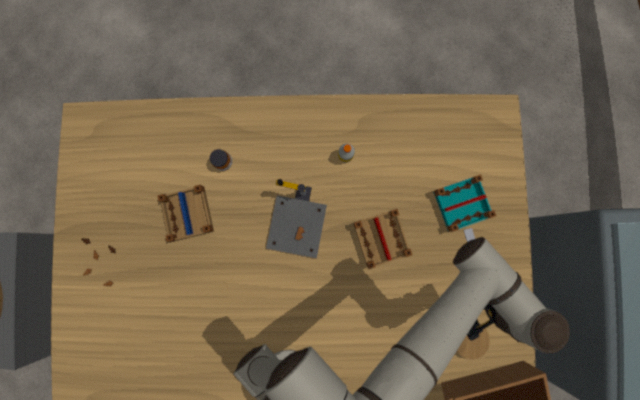

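View pics/scene0.png

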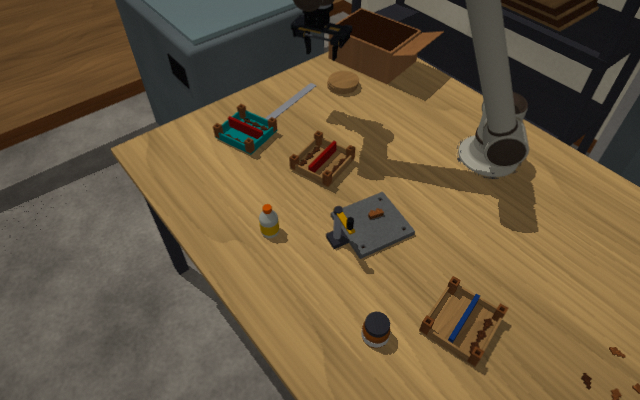

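The top view shows the blue tray at (186,213) with trees on its left and the empty side on its right. The base is at (297,228) with the bundle at (299,233). The red-handled plywood tray is at (381,239), and the turquoise one at (465,202) is the decoy. The bar and knob are at (285,184).

```bash
cat > h.py <<'E'
from cell import *
import numpy as np, cv2
from scipy.spatial.transform import Rotation as Rn
def pose(s): return Rn.from_quat(np.roll(s["ee_rot"],-1)).as_matrix(), np.array(s["eef_pos"])
def cam(n):
    """image, projector to plane z (fn), raw K,d,R,t"""
    p=camera_params(n)
    if n=="wrist":
        s=sense(); R,t=pose(s); M=p["mount"]
        Rc=R@M[:3,:3]; c=R@M[:3,3]+t; img=camera(n)
    else:
        img=camera(n); Rc=p["R"].T; c=-Rc@p["t"]
    K,d=p["mtx"],p["dist_coeffs"]
    def cast(uv,z):
        q=cv2.undistortPoints(np.array(uv,float).reshape(-1,1,2),K,d).reshape(-1,2)
        r=np.c_[q,np.ones(len(q))]@Rc.T
        return c+r*((z-c[2])/r[:,2])[:,None]
    return img,cast
def blob(img,lo,hi,roi=None,nmax=1):
    m=cv2.inRange(cv2.cvtColor(img,cv2.COLOR_BGR2HSV),np.array(lo),np.array(hi))
    if roi: k=np.zeros_like(m); x0,y0,x1,y1=roi; k[y0:y1,x0:x1]=1; m=m*k
    cs,_=cv2.findContours(m,cv2.RETR_EXTERNAL,cv2.CHAIN_APPROX_NONE)
    return sorted(cs,key=cv2.contourArea,reverse=True)[:nmax]
def rect(c,cast,z):
    """min-area rectangle in metres on plane z: centre, (long,short), angle of long side deg"""
    w=cast(c.reshape(-1,2),z)[:,:2].astype(np.float32)*1000
    (x,y),(a,b),t=cv2.minAreaRect(w)
    if a<b: a,b,t=b,a,t+90
    return np.round([x,y,a,b,(t+90)%180-90],1)
E
python3 - <<'E'
from h import *
i,c=cam("top")
roi={"blue":((100,120,40),(125,255,255),(150,170,225,250),.055),
"red":((0,150,60),(8,255,255),(350,205,415,275),.055),
"base":((0,0,0),(180,60,255),(262,195,330,262),.018),
"bundle":((5,90,60),(20,255,255),(285,220,312,245),.026),
"knob":((15,120,100),(35,255,255),(265,170,312,200),.133)}
for k,(lo,hi,r,z) in roi.items():
    for b in blob(i,lo,hi,r): print(k,cv2.contourArea(b),cv2.boundingRect(b),rect(b,c,z))
print(c([[219,159],[347,149],[280,182],[303,193]],.07))
big=cv2.resize(i[160:280,140:430],None,fx=2.75,fy=2.75,interpolation=cv2.INTER_CUBIC); cv2.imwrite("pics/top1.png",big)
E
```

```text
blue 171.5 (179, 193, 13, 41) [560.2 338.3 140.1  17.5  13.5]
red 164.0 (374, 217, 17, 43) [ 467.1 -313.9  144.5   16.7   16. ]
base 2734.5 (266, 195, 60, 63) [523.  -32.7 203.7 173.3 -11.8]
bundle 61.0 (295, 227, 9, 13) [488.4 -43.4  44.4  22.3 -19. ]
knob 110.0 (280, 180, 19, 11) [636.6 -17.2  54.9  28.5  79.6]
[[ 0.73726836  0.22191576  0.07      ]
 [ 0.76410151 -0.20522693  0.07      ]
 [ 0.65641062  0.01779774  0.07      ]
 [ 0.61881438 -0.05761162  0.07      ]]
```

View pics/top1.png

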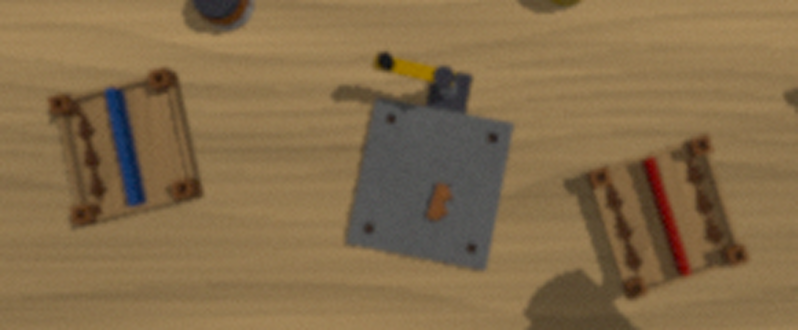

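>>> drive_tool:
  plan:
    - [[1, 2.3, 0.2], [0, 0, 3], 1]
    - [[2, 4.3, 0.3], [0, 0, 4], 1]
    - [[2, 4.3, 0.3], [0, 0, 4], 1]
    - [[2, 4.3, 0.3], [0, 0, 4], 1]
    - [[2, 4.3, 0.3], [0, 0, 4], 1]
    - [[2, 4.3, 0.3], [0, 0, 4], 1]
    - [[2, 4.3, 0.3], [0, 0, 4], 1]
    - [[2, 4.3, 0.3], [0, 0, 4], 1]
    - [[2, 4.3, 0.3], [0, 0, 4], 1]
    - [[2, 4.3, 0.3], [0, 0, 4], 1]
    - [[2, 4.3, 0], [0, 0, 4], 1]
    - [[1.5, 4.3, 0], [0, 0, 2], 1]
    - [[0, 1, 0], [0, 0, 0], 1]
    - [[0, 0, 0], [0, 0, 0], 1]
    - [[0, 0, 0], [0, 0, 0], 1]

```text
time: 1.65
eef_pos: [0.5002, -0.0554, 0.2514]
ee_rot: [-0.0, -0.582, 0.813, 0.0]
force: [-0.6, -0.2, -0.4]
width: 0.999
gripper_force: 0.0
```

Run:
```python
from h import *
i,c=cam("wrist"); s=sense(); R,t=pose(s); print(t,np.degrees(np.arctan2(R[1,1],R[0,1])),s["time"])
cv2.imwrite("pics/w1.png",i)
```

```text
[ 0.50013897 -0.05581801  0.25145377] 161.09985166406545 1.7
```

View pics/w1.png

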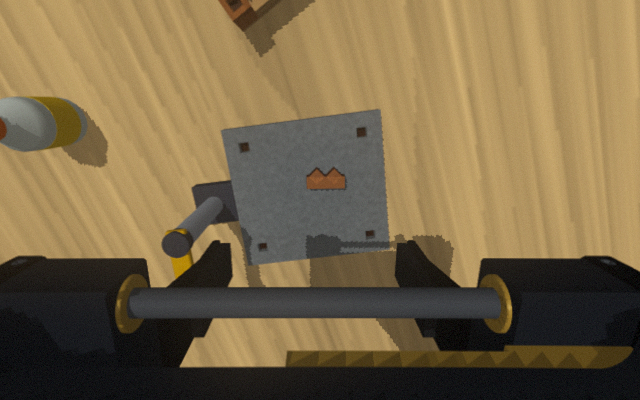

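The wrist view shows the base sockets at (244,147), (362,132), (263,246) and (370,234), with the bundle at (326,179). The bundle's peaks point up in the image, and the post top is at (178,243).

```bash
cat >> h.py <<'E'
def dark(img,pts,r=8,thr=None):
    """centroids of the dark spots near pts"""
    g=cv2.cvtColor(img,cv2.COLOR_BGR2GRAY).astype(float); out=[]
    for u,v in pts:
        for _ in range(2):
            u0,v0=int(round(u)),int(round(v)); w=g[v0-r:v0+r+1,u0-r:u0+r+1]
            wt=np.clip((np.median(w)+w.min())/2-w,0,None)>0
            yy,xx=np.nonzero(wt); u,v=u0-r+xx.mean(),v0-r+yy.mean()
        out.append((u,v))
    return np.array(out)
def fit(pw,loc):
    """2D rigid fit world = R loc + c, mm/deg"""
    pw=pw[:,:2]*1000; loc=np.array(loc,float); pc=pw.mean(0)-0; lc=loc.mean(0)
    a=(loc-lc)@np.array([1,1j]); b=(pw-pc)@np.array([1,1j])
    th=np.angle((a.conj()*b).sum()); M=np.array([[np.cos(th),-np.sin(th)],[np.sin(th),np.cos(th)]])
    ctr=pc-M@lc; return ctr,np.degrees(th),np.abs(pw-(loc@M.T+ctr)).max()
E
python3 - <<'E'
from h import *
i,c=cam("wrist")
d=dark(i,[(244,147),(362,132),(263,246),(370,234)]); print(d.round(1))
# image left = base +x ; up = -y
print(fit(c(d,.018),[(69,-64),(-69,-64),(69,64),(-69,64)]))
b=blob(i,(5,110,50),(20,255,255),(295,160,360,195))[0]; print(cv2.boundingRect(b),rect(b,c,.033),rect(b,c,.026))
print(fit(c([(244,147)],.018),[(0,0)]))
E
```

```text
[[243.9 147.3]
 [361.  132.1]
 [262.2 246.3]
 [369.6 234.6]]
(array([512.67854194, -32.99949688]), np.float64(-11.767957407919184), np.float64(0.4491154567055684))
(307, 168, 38, 21) [487.6 -46.8  43.2  23.7 -18.9] [487.8 -45.3  44.   24.1 -18.9]
(array([ 566.87404141, -109.64851355]), np.float64(0.0), np.float64(0.0))
```

>>> drive_tool:
  plan:
    - [[-0.6, 0.6, -2], [0, 0, 0], 1]
    - [[-0.56, 0.63, -4], [0, 0, 0], 1]
    - [[0, 0, -4], [0, 0, 0], 1]
    - [[0, 0, -4], [0, 0, 0], 1]
    - [[0, 0, -4], [0, 0, 0], 1]
    - [[0, 0, -2], [0, 0, 0], 1]
    - [[0, 0, -1.5], [0, 0, 0], 1]
    - [[0, 0, -1], [0, 0, 0], 1]
    - [[0, 0, -0.5], [0, 0, 0], 1]
    - [[0, 0, 0], [0, 0, 0], 1]
    - [[0, 0, 0], [0, 0, 0], 1]
  force: 15

```text
time: 2.85
eef_pos: [0.4897, -0.0427, 0.0222]
ee_rot: [0.001, -0.582, 0.813, -0.0]
force: [0.6, -0.4, 0.7]
width: 1.001
gripper_force: 0.0
```

>>> drive_tool:
  plan:
    - [[0, 0, 0], [0, 0, 0], 0]
    - [[0, 0, 0], [0, 0, 0], 0]
    - [[0, 0, 0], [0, 0, 0], 0]
    - [[0, 0, 0], [0, 0, 0], 0]
    - [[0, 0, 0], [0, 0, 0], 0]
    - [[0, 0, 0], [0, 0, 0], 0]
    - [[0, 0, 0], [0, 0, 0], 0]
    - [[0, 0, 0], [0, 0, 0], 0]
  force: 15

```text
time: 3.65
eef_pos: [0.4891, -0.0426, 0.0216]
ee_rot: [-0.0, -0.582, 0.813, 0.0]
force: [0.8, 0.8, 0.6]
width: 0.504
gripper_force: 15.0
```

>>> drive_tool:
  plan:
    - [[0, 0, 1], [0, 0, 0], 0]
    - [[0, 0, 3], [0, 0, 0], 0]
    - [[0, 0, 4], [0, 0, 0], 0]
    - [[0, 1, 4], [0, 0, 2], 0]
    - [[0.8, 3, 3], [0, 0, 3], 0]
    - [[0.8, 4, 2], [0, 0, 3], 0]
    - [[0.8, 4, 1], [0, 0, 3], 0]
    - [[0.8, 4, 0], [0, 0, 4], 0]
    - [[0.8, 4, 0], [0, 0, 4], 0]
    - [[0.8, 4, 0], [0, 0, 4], 0]
    - [[0.8, 4, 0], [0, 0, 4], 0]
    - [[0.8, 3.3, 0], [0, 0, 3], 0]
    - [[0.7, 2, 0], [0, 0, 2.4], 0]
    - [[0, 0, 0], [0, 0, 0], 0]
    - [[0, 0, 0], [0, 0, 0], 0]

```text
time: 5.15
eef_pos: [0.5596, 0.2903, 0.2015]
ee_rot: [0.0, 0.786, -0.619, -0.0]
force: [-0.2, -0.4, -0.9]
width: 0.501
gripper_force: 15.0
```

Run:
```python
from h import *
i,c=cam("wrist"); s=sense(); R,t=pose(s); print(t,np.degrees(np.arctan2(R[1,1],R[0,1])),s["time"],s["width"])
cv2.imwrite("pics/w2.png",i)
b=blob(i,(100,120,40),(125,255,255))[0]; print(cv2.boundingRect(b),rect(b,c,.055))
```

```text
[0.55964683 0.28974187 0.20172994] -166.4674686967865 5.2 0.5044314290540746
(226, 222, 148, 23) [561.4 336.1 145.8  23.4  13.6]
```

View pics/w2.png

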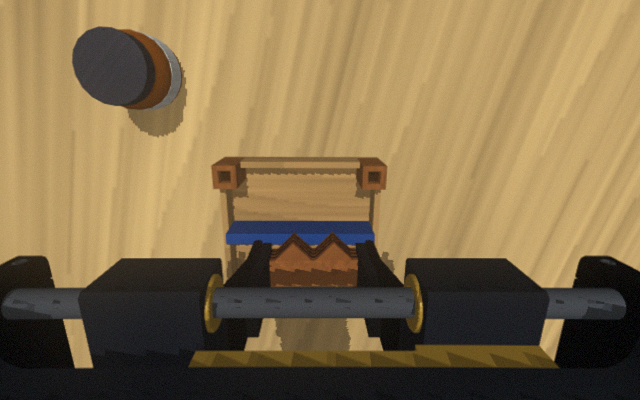

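The wrist view shows the bundle held over the blue tray. The divider is at (300,232), the empty bare-floor side is above it, and the post sockets on that side are at (224,177) and (373,177).

Run:
```python
from h import *
i,c=cam("wrist")
d=dark(i,[(224,177),(373,177)],7); print(d.round(1)); w=c(d,.061); print(w.round(4),np.linalg.norm(w[0]-w[1]))
f=fit(w,[(69,-64),(-69,-64)]); print(f)
for col in (240,300,360): print([tuple(i[r,col]) for r in range(218,250,2)])
th=np.radians(f[1]);print("target",f[0]+np.array([[np.cos(th),-np.sin(th)],[np.sin(th),np.cos(th)]])@[0,-38])
b=blob(i,(100,120,40),(125,255,255))[0].reshape(-1,2)
```

```text
[[224.7 176.3]
 [373.  176.4]]
[[0.6413 0.2946 0.061 ]
 [0.5087 0.2627 0.061 ]] 0.1364512512369099
(array([560.03646542, 340.86108122]), np.float64(13.517862208530996), np.float64(0.7529219620356571))
[(np.uint8(78), np.uint8(128), np.uint8(164)), (np.uint8(75), np.uint8(111), np.uint8(145)), (np.uint8(84), np.uint8(53), np.uint8(48)), (np.uint8(85), np.uint8(55), np.uint8(47)), (np.uint8(86), np.uint8(56), np.uint8(46)), (np.uint8(86), np.uint8(54), np.uint8(45)), (np.uint8(85), np.uint8(52), np.uint8(41)), (np.uint8(85), np.uint8(54), np.uint8(44)), (np.uint8(82), np.uint8(48), np.uint8(42)), (np.uint8(127), np.uint8(73), np.uint8(50)), (np.uint8(126), np.uint8(73), np.uint8(49)), (np.uint8(124), np.uint8(69), np.uint8(46)), (np.uint8(123), np.uint8(67), np.uint8(42)), (np.uint8(118), np.uint8(77), np.uint8(71)), (np.uint8(80), np.uint8(132), np.uint8(166)), (np.uint8(83), np.uint8(129), np.uint8(163))]
[(np.uint8(78), np.uint8(127), np.uint8(166)), (np.uint8(80), np.uint8(120), np.uint8(152)), (np.uint8(82), np.uint8(48), np.uint8(38)), (np.uint8(81), np.uint8(48), np.uint8(38)), 
[... 577 characters left out ...]
(np.uint8(81), np.uint8(130), np.uint8(167)), (np.uint8(88), np.uint8(56), np.uint8(53)), (np.uint8(84), np.uint8(51), np.uint8(43)), (np.uint8(82), np.uint8(48), np.uint8(40)), (np.uint8(88), np.uint8(55), np.uint8(45)), (np.uint8(86), np.uint8(54), np.uint8(43)), (np.uint8(88), np.uint8(57), np.uint8(43)), (np.uint8(96), np.uint8(58), np.uint8(44)), (np.uint8(127), np.uint8(71), np.uint8(48)), (np.uint8(122), np.uint8(66), np.uint8(41)), (np.uint8(123), np.uint8(66), np.uint8(38)), (np.uint8(113), np.uint8(64), np.uint8(46)), (np.uint8(23), np.uint8(36), np.uint8(41)), (np.uint8(28), np.uint8(34), np.uint8(38)), (np.uint8(26), np.uint8(27), np.uint8(41))]
target [568.91890815 303.91379159]
```

>>> drive_tool:
  plan:
    - [[0.4, 0.7, -2], [0, 0, 0], 0]
    - [[0.5, 0.8, -4], [0, 0, 0], 0]
    - [[0, 0, -4], [0, 0, 0], 0]
    - [[0, 0, -3], [0, 0, 0], 0]
    - [[0, 0, -2], [0, 0, 0], 0]
    - [[0, 0, -1.5], [0, 0, 0], 0]
    - [[0, 0, -1], [0, 0, 0], 0]
    - [[0, 0, -0.5], [0, 0, 0], 0]
    - [[0, 0, -0.2], [0, 0, 0], 0]
    - [[0, 0, 0], [0, 0, 0], 0]
    - [[0, 0, 0], [0, 0, 0], 0]

```text
time: 6.35
eef_pos: [0.5696, 0.3058, 0.0205]
ee_rot: [-0.001, 0.786, -0.619, 0.0]
force: [0.7, 0.9, 0.6]
width: 0.503
gripper_force: 15.0
```

>>> drive_tool:
  plan:
    - [[0, 0, 0], [0, 0, 0], 0.75]
    - [[0, 0, 0], [0, 0, 0], 0.75]
    - [[0, 0, 0], [0, 0, 0], 0.75]
    - [[0, 0, 0], [0, 0, 0], 0.75]
    - [[0, 0, 1], [0, 0, 0], 0.75]
    - [[0, 0, 3], [0, 0, 0], 0.75]
    - [[0, 0, 4], [0, 0, 0], 0.75]
    - [[0, 0, 4], [0, 0, -6], 1]
    - [[0, 0.4, 3], [0, 0, -8], 1]
    - [[-0.1, 0.4, 3], [0, 0, -8], 1]
    - [[-0.1, 0.4, 3], [0, 0, -8], 1]
    - [[-0.1, 0.4, 2], [0, 0, -8], 1]
    - [[-0.1, 0.4, 0], [0, 0, -8], 1]
    - [[-0.1, 0.4, 0], [0, 0, -8], 1]
    - [[-0.1, 0.4, 0], [0, 0, -8], 1]
    - [[-0.1, 0.4, 0], [0, 0, -8], 1]
    - [[-0.2, 0, 0], [0, 0, -8], 1]
    - [[0, 0, 0], [0, 0, -8], 1]
    - [[0, 0, 0], [0, 0, -4], 1]
    - [[0, 0, 0], [0, 0, 0], 1]

```text
time: 8.35
eef_pos: [0.56, 0.3374, 0.2503]
ee_rot: [0.0, -0.118, 0.993, 0.0]
force: [-0.4, -0.2, -0.0]
width: 0.998
gripper_force: 0.0
```

Run:
```python
from h import *
i,c=cam("wrist"); s=sense(); R,t=pose(s); print(t,np.degrees(np.arctan2(R[1,1],R[0,1])),s["time"],s["width"])
cv2.imwrite("pics/w3.png",i)
b=blob(i,(100,120,40),(125,255,255))[0]; print(cv2.boundingRect(b),rect(b,c,.055))
```

```text
[0.56003876 0.33735643 0.25023212] 103.66444843259546 8.4 1.0001637368529412
(314, 110, 10, 132) [559.9 342.6 145.4   9.9  13.7]
```

View pics/w3.png

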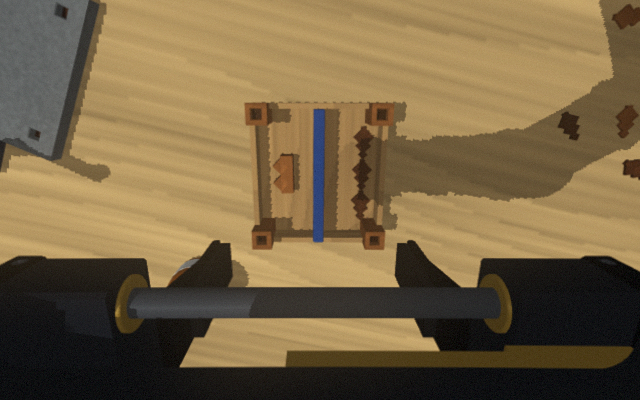

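The bundle now lies in the bare side at (285,174). The divider runs along column 319, and the sockets are at (256,114), (381,114), (263,239) and (374,239).

Run:
```python
from h import *
i,c=cam("wrist")
d=dark(i,[(256,114),(381,114),(263,239),(374,239)],6); print(d.round(1))
print(fit(c(d,.061),[(-69,-64),(-69,64),(69,-64),(69,64)]))
```

```text
[[253.6 113.6]
 [380.  114. ]
 [261.1 238.5]
 [373.3 239.3]]
(array([559.51164251, 340.74077488]), np.float64(13.755219766139126), np.float64(1.4445065138648943))
```

>>> drive_tool:
  plan:
    - [[-0.2, -2, 0], [0, 0, -1.4], 1]
    - [[-0.5, -4, 0], [0, 0, -3], 1]
    - [[-0.5, -4, 0], [0, 0, -3], 1]
    - [[-0.5, -4, 0], [0, 0, -3], 1]
    - [[-0.5, -4, 0], [0, 0, -3], 1]
    - [[-0.5, -4, 0], [0, 0, -3], 1]
    - [[-0.5, -4, -0.5], [0, 0, -3], 1]
    - [[-0.5, -4, -1], [0, 0, -3], 1]
    - [[-0.5, -4, -1], [0, 0, -3], 1]
    - [[-0.5, -3, -1], [0, 0, 0], 1]
    - [[0, 0, -0.8], [0, 0, 0], 1]
    - [[0, 0, 0], [0, 0, 0], 1]
    - [[0, 0, 0], [0, 0, 0], 1]

```text
time: 9.75
eef_pos: [0.5135, -0.0321, 0.2069]
ee_rot: [0.0, 0.102, 0.995, 0.0]
force: [-0.3, 0.6, -0.9]
width: 0.998
gripper_force: 0.0
```

Run:
```python
from h import *
i,c=cam("wrist"); s=sense(); R,t=pose(s); print(t,np.degrees(np.arctan2(R[1,1],R[0,1])),s["time"],s["width"])
cv2.imwrite("pics/w4.png",i)
# detect dark square spots on grey base
g=cv2.cvtColor(i,cv2.COLOR_BGR2GRAY); m=(cv2.adaptiveThreshold(g,255,0,cv2.THRESH_BINARY_INV,31,18)); cs,_=cv2.findContours(m[60:252],cv2.RETR_EXTERNAL,2)
for k in cs:
    x,y,w,h=cv2.boundingRect(k)
    if 5<w<16 and 5<h<16: print(x+w/2,y+60+h/2,w,h)
```

```text
[ 0.51373494 -0.03181558  0.20714515] 78.26634453051786 9.8 1.0028559059000732
431.0 245.5 12 13
38.5 242.0 7 12
371.0 238.5 10 9
257.5 239.0 11 10
5.0 203.0 10 6
114.0 178.0 8 6
102.0 165.5 8 9
391.0 154.5 14 9
614.0 150.0 6 8
394.0 140.0 10 14
56.5 120.0 7 10
377.0 111.5 10 11
250.5 112.0 13 12
```

Run:
```python
from h import *
i,c=cam("wrist")
d=dark(i,[(250.5,112),(377,111.5),(257.5,239),(371,238.5)],7); print(d.round(1))
f=fit(c(d,.018),[(-69,-64),(-69,64),(69,-64),(69,64)]); print(f)
p=np.array([512.7,-33]);
```

```text
[[249.5 111.9]
 [376.  110.7]
 [256.9 237.5]
 [369.5 237.1]]
(array([512.09030655, -32.7050991 ]), np.float64(-11.410319114785462), np.float64(0.8025058249709218))
```

>>> drive_tool:
  plan:
    - [[0.3, 2, 1], [0, 0, 1.5], 0.3]
    - [[0.5, 4, 0], [0, 0, 3], 0.3]
    - [[0.5, 4, 0], [0, 0, 3], 0.3]
    - [[0.5, 4, 0], [0, 0, 3], 0.3]
    - [[0.5, 4, 0], [0, 0, 3], 0.3]
    - [[0.5, 4, 0], [0, 0, 3], 0.3]
    - [[0.5, 4, 0], [0, 0, 3], 0.3]
    - [[0.5, 4, 0], [0, 0, 3], 0.3]
    - [[0.5, 4, 0], [0, 0, 3], 0.3]
    - [[0.3, 3.3, 0], [0, 0, 0], 0.3]
    - [[0, 0, -3], [0, 0, 0], 0.3]
    - [[0, 0, -4], [0, 0, 0], 0.3]
    - [[0, 0, -3], [0, 0, 0], 0.3]
    - [[0, 0, 0], [0, 0, 0], 0.3]
    - [[0, 0, 0], [0, 0, 0], 0.3]
  force: 40

```text
time: 11.35
eef_pos: [0.5594, 0.3414, 0.1173]
ee_rot: [0.001, -0.12, 0.993, -0.0]
force: [-0.2, -0.5, 0.9]
width: 0.3
gripper_force: 0.0
```

>>> drive_tool:
  plan:
    - [[0, 0, -3], [0, 0, 0], 0.3]
    - [[0, 0, -2.5], [0, 0, 0], 0.3]
    - [[0, 0, -1.5], [0, 0, 0], 0.3]
    - [[0, 0, -1], [0, 0, 0], 0.3]
    - [[0, 0, -0.4], [0, 0, 0], 0.3]
    - [[0, 0, 0], [0, 0, 0], 0.3]
    - [[0, 0, 0], [0, 0, 0], 0.3]
    - [[0, 0, 0], [0, 0, 0], 0]
    - [[0, 0, 0], [0, 0, 0], 0]
    - [[0, 0, 0], [0, 0, 0], 0]
    - [[0, 0, 0], [0, 0, 0], 0]
    - [[0, 0, 0], [0, 0, 0], 0]

```text
time: 12.55
eef_pos: [0.5595, 0.341, 0.0332]
ee_rot: [0.001, -0.119, 0.993, 0.001]
force: [-0.3, 1.6, 3.0]
width: 0.132
gripper_force: 40.0
```

>>> drive_tool:
  plan:
    - [[0, 0, 0.5], [0, 0, 0], 0]
    - [[0, 0, 1], [0, 0, 0], 0]
    - [[0, 0, 2], [0, 0, 0], 0]
    - [[0, -0.5, 2], [0, 0, 0], 0]
    - [[-0.1, -1, 1.5], [0, 0, -0.5], 0]
    - [[-0.2, -1.9, 0.8], [0, 0, -0.8], 0]
    - [[-0.4, -3, 0], [0, 0, -2], 0]
    - [[-0.4, -3, 0], [0, 0, -2], 0]
    - [[-0.4, -3, 0], [0, 0, -2], 0]
    - [[-0.4, -3, 0], [0, 0, -2], 0]
    - [[-0.4, -3, 0], [0, 0, -2], 0]
    - [[-0.4, -3, 0], [0, 0, -2], 0]
    - [[-0.4, -3, 0], [0, 0, -2], 0]
    - [[-0.4, -3, 0], [0, 0, -2], 0]
    - [[-0.4, -3, 0], [0, 0, -2], 0]
    - [[-0.4, -3, 0], [0, 0, -2], 0]
    - [[-0.3, -2, 0], [0, 0, -2], 0]
    - [[-0.1, -1, 0], [0, 0, -1.5], 0]
    - [[0, 0, 0], [0, 0, -0.5], 0]
    - [[0, 0, 0], [0, 0, 0], 0]

```text
time: 14.55
eef_pos: [0.512, -0.0236, 0.1106]
ee_rot: [0.0, 0.101, 0.995, 0.0]
force: [0.4, 0.2, -3.2]
width: 0.137
gripper_force: 40.0
```

Run:
```python
from h import *
i,c=cam("wrist"); s=sense(); R,t=pose(s); print(t,np.degrees(np.arctan2(R[1,1],R[0,1])),s["time"],s["width"],s["force"])
cv2.imwrite("pics/w5.png",i)
```

```text
[ 0.51215728 -0.0231777   0.11058549] 78.40748838673791 14.6 0.1357197012779125 [-0.05287561  0.36520769 -3.29122445]
```

View pics/w5.png

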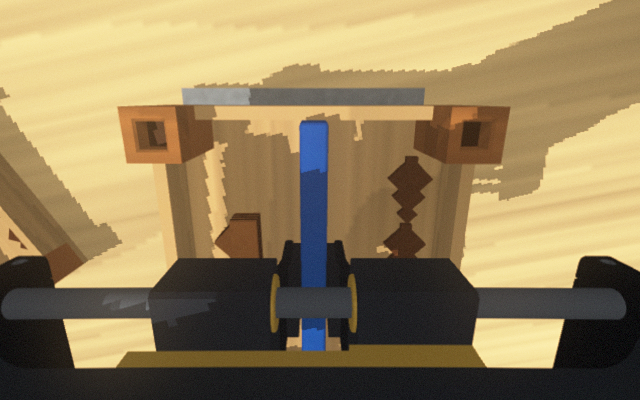

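The wrist view shows the tray held level with the bundle inside. The near post sockets are at about (151,135) and (473,134), and the base edge shows at the top of the image.

Run:
```python
from h import *
i,c=cam("wrist"); R,t=pose(sense()); g=cv2.cvtColor(i,cv2.COLOR_BGR2GRAY)
z=t[2]+.0278
P=[]
for u,v in((151,135),(473,134)):
    w=i[v-28:v+28,u-30:u+30].copy(); m=(g[v-28:v+28,u-30:u+30]<62).astype(np.uint8)
    cs,_=cv2.findContours(m,0,2); k=[q for q in cs if cv2.pointPolygonTest(q,(30.,28.),True)>-8]; k=max(k,key=cv2.contourArea)
    x,y,a,b=cv2.boundingRect(k); print(x+u-30,y+v-28,a,b)
    # post outline (orange top) row/col profiles
    print(g[v,u-34:u+36:2]); print(g[v-30:v+32:2,u])
    P.append((u,v))
print(c(P,z).round(4))
print(fit(c(P,z),[(-69,-64),(-69,64)]))
```

```text
147 122 19 24
[219 219 208 143 143 144 143 142 135 111 102  84  83  82  84  86  59  61
  74  89  90  87  87  89 101 137 139 145 140 140 140  88  81  80  76]
[153 126 137 134 134 142 142 129  88  60  64  62  61  59  62  61  61  59
  56  59  60  82 101 119 145 138 137 137 137 178 219]
461 122 21 25
[ 72  74  73  70  70  81  80  84  85  85  84  79  47  44  43  42  40  44
  40  38  56  75  72  71  75  75  85  78  88  87  80  83  88  97 140]
[141  99 124 122 126 126 128 113  87  51  39  47  39  44  42  44  42  39
  42  44  39  60  78  84  80  82  79  81  82  80 110]
[[ 0.433  -0.0732  0.1384]
 [ 0.458   0.0512  0.1384]]
(array([513.10956861, -24.58927315]), np.float64(-11.373275351693485), np.float64(0.5495976575648456))
```

>>> drive_tool:
  plan:
    - [[0, -0.4, 0], [0, 0, 0], 0]
    - [[-0.05, -0.45, -1], [0, 0, 0], 0]
    - [[0, 0, -2], [0, 0, 0], 0]
    - [[0, 0, -1.5], [0, 0, 0], 0]
    - [[0, 0, -0.5], [0, 0, 0], 0]
    - [[0, 0, -0.3], [0, 0, 0], 0]
    - [[0, 0, -0.2], [0, 0, 0], 0]
    - [[0, 0, -0.2], [0, 0, 0], 0]
    - [[0, 0, -0.2], [0, 0, 0], 0]
    - [[0, 0, -0.2], [0, 0, 0], 0]
    - [[0, 0, 0], [0, 0, 0], 0]
    - [[0, 0, 0], [0, 0, 0], 0]

```text
time: 15.85
eef_pos: [0.5117, -0.0321, 0.0497]
ee_rot: [0.0, 0.101, 0.995, 0.0]
force: [-0.4, 0.3, -2.4]
width: 0.133
gripper_force: 40.0
```

>>> drive_tool:
  plan:
    - [[0, 0, -0.15], [0, 0, 0], 0]
    - [[0, 0, -0.15], [0, 0, 0], 0]
    - [[0, 0, -0.15], [0, 0, 0], 0]
    - [[0, 0, -0.15], [0, 0, 0], 0]
    - [[0, 0, 0], [0, 0, 0], 0]
    - [[0, 0, 0], [0, 0, 0], 0]

```text
time: 16.45
eef_pos: [0.5116, -0.0321, 0.0435]
ee_rot: [-0.0, 0.101, 0.995, -0.0]
force: [-1.1, -0.5, -2.9]
width: 0.137
gripper_force: 40.0
```

>>> drive_tool:
  plan:
    - [[0, 0, -0.1], [0, 0, 0], 0]
    - [[0, 0, -0.05], [0, 0, 0], 0]
    - [[0, 0, 0], [0, 0, 0], 0]
    - [[0, 0, 0], [0, 0, 0], 0]

```text
time: 16.85
eef_pos: [0.5117, -0.0321, 0.0423]
ee_rot: [0.0, 0.101, 0.995, 0.0]
force: [0.5, 0.7, -0.4]
width: 0.133
gripper_force: 40.0
```

>>> drive_tool:
  plan:
    - [[0, 0, 0], [0, 0, 0], 0.3]
    - [[0, 0, 0], [0, 0, 0], 0.3]
    - [[0, 0, 0], [0, 0, 0], 0.3]
    - [[0, 0, 0], [0, 0, 0], 0.3]
    - [[0, 0, 1], [0, 0, 0], 0.3]
    - [[0, 0, 2], [0, 0, 0], 0.3]
    - [[0, 0, 3], [0, 0, 0], 0.3]
    - [[0, 0, 4], [0, 0, 0], 0.6]
    - [[0, 0, 4], [0, 0, 0], 1]
    - [[0, 0, 4], [0, 0, 0], 1]
    - [[0, 0, 2.7], [0, 0, 0], 1]
    - [[0, 0, 1], [0, 0, 0], 1]
    - [[0, 0, 0], [0, 0, 0], 1]
    - [[0, 0, 0], [0, 0, 0], 1]

```text
time: 18.25
eef_pos: [0.5107, -0.0321, 0.2578]
ee_rot: [-0.001, 0.101, 0.995, -0.0]
force: [0.4, 0.2, -1.1]
width: 0.854
gripper_force: 0.0
```

Run:
```python
from h import *
i,c=cam("wrist"); s=sense(); R,t=pose(s); print(t,np.degrees(np.arctan2(R[1,1],R[0,1])),s["time"],s["width"])
cv2.imwrite("pics/w6.png",i)
d=dark(i,[(251,112),(377,112),(257.5,239),(370,238.5)],6); print(d.round(1))
for z in (.070,.079): print(z,fit(c(d,z),[(-69,-64),(-69,64),(69,-64),(69,64)]))
b=blob(i,(100,120,40),(125,255,255))[0]; print(rect(b,c,.064))
```

```text
[ 0.51054366 -0.03216148  0.25729166] 78.35758376407627 18.3 0.8894435293235029
[[248.6 115.8]
 [376.6 115.2]
 [256.2 240.9]
 [369.1 240.4]]
0.07 (array([511.94004436, -34.0926782 ]), np.float64(-11.489171129412442), np.float64(1.02392527026484))
0.079 (array([509.88583654, -33.64685024]), np.float64(-11.489171129412439), np.float64(3.0577410413278585))
[512.8 -33.  146.3  10.3 -11.8]
```

View pics/w6.png

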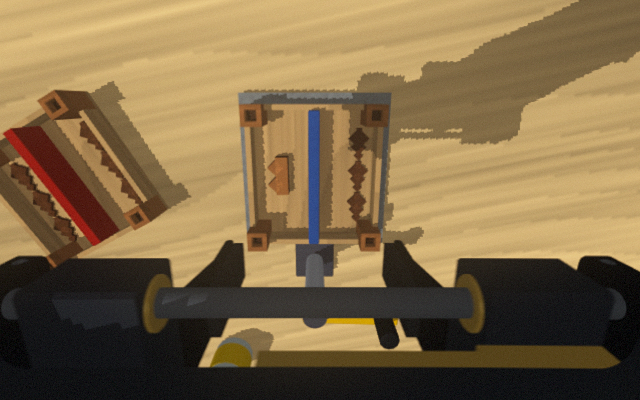

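The blue tray is seated flush on the base, with sockets at (249,116), (377,115), (256,241) and (369,240), and the bundle is inside at (280,175). The red-handled plywood tray is at left around (60,190). Its body is plywood, so it is the listed one and not the turquoise decoy.

>>> drive_tool:
  plan:
    - [[-0.3, -2, 0], [0, 0, 2], 1]
    - [[-0.6, -4, 0], [0, 0, 4], 1]
    - [[-0.6, -4, 0], [0, 0, 4], 1]
    - [[-0.6, -4, 0], [0, 0, 4], 1]
    - [[-0.6, -4, 0], [0, 0, 4], 1]
    - [[-0.6, -4, 0], [0, 0, 4], 1]
    - [[-0.6, -4, -0.4], [0, 0, 4], 1]
    - [[-0.5, -2.2, -0.4], [0, 0, 1.6], 1]
    - [[0, 0, 0], [0, 0, 0], 1]
    - [[0, 0, 0], [0, 0, 0], 1]

```text
time: 19.3
eef_pos: [0.4668, -0.3141, 0.2492]
ee_rot: [-0.002, -0.138, 0.99, 0.001]
force: [-0.1, 0.5, 0.7]
width: 1.001
gripper_force: 0.0
```

Run:
```python
from h import *
i,c=cam("wrist"); s=sense(); R,t=pose(s); print(t,np.degrees(np.arctan2(R[1,1],R[0,1])),s["time"],s["width"])
cv2.imwrite("pics/w7.png",i)
for k in blob(i,(0,150,60),(6,255,255))+blob(i,(174,150,60),(180,255,255)): print(cv2.boundingRect(k),rect(k,c,.055))
```

```text
[ 0.46724922 -0.31360899  0.24981672] 105.95354993493744 19.35 1.0030325651217786
(0, 192, 107, 21) [ 570.4 -582.9  117.4   18.9  -71.9]
(48, 196, 3, 2) [ 564.5 -586.1    2.4    1.1  -74.1]
```

View pics/w7.png

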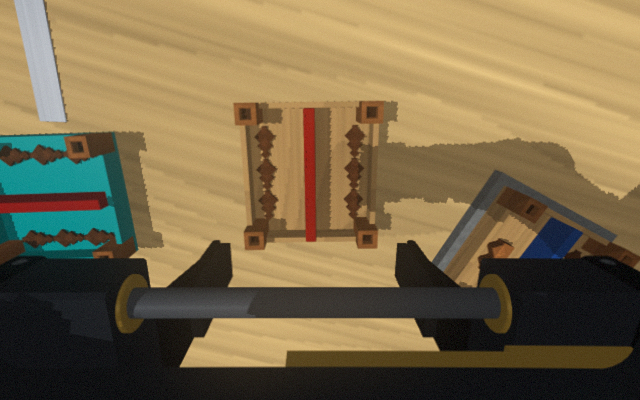

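The red-handled plywood tray is centred, with its divider at column 310 and sockets at (246,114), (371,111), (255,239) and (367,238). The turquoise decoy is at left (60,200) and I will not touch it.

Run:
```python
from h import *
i,c=cam("wrist")
d=dark(i,[(245,114),(370,111),(255,239),(366,238)],6); print(d.round(1))
print(fit(c(d,.061),[(-69,-64),(-69,64),(69,-64),(69,64)]))
for k in blob(i,(0,150,60),(8,255,255),(290,95,330,250)): print(cv2.boundingRect(k),rect(k,c,.055))
```

```text
[[243.2 112.1]
 [369.1 111.4]
 [253.6 238.1]
 [366.  236.7]]
(array([ 466.66677312, -319.8780631 ]), np.float64(16.961537964833493), np.float64(1.6711861595545088))
(303, 107, 13, 134) [ 466.9 -318.4  146.9   11.9   16.6]
```

>>> drive_tool:
  plan:
    - [[0, -0.55, -2], [0, 0, 0.7], 0.4]
    - [[0, 0, -4], [0, 0, 0], 0.4]
    - [[0, 0, -4], [0, 0, 0], 0.4]
    - [[0, 0, -4], [0, 0, 0], 0.4]
    - [[0, 0, -3], [0, 0, 0], 0.4]
    - [[0, 0, -2], [0, 0, 0], 0.4]
    - [[0, 0, -1.5], [0, 0, 0], 0.4]
    - [[0, 0, -1], [0, 0, 0], 0.4]
    - [[0, 0, -0.2], [0, 0, 0], 0.4]
    - [[0, 0, 0], [0, 0, 0], 0.4]
    - [[0, 0, 0], [0, 0, 0], 0]
    - [[0, 0, 0], [0, 0, 0], 0]
    - [[0, 0, 0], [0, 0, 0], 0]
    - [[0, 0, 0], [0, 0, 0], 0]
    - [[0, 0, 0], [0, 0, 0], 0]
    - [[0, 0, 0], [0, 0, 0], 0]
  force: 40

```text
time: 21.0
eef_pos: [0.4675, -0.3195, 0.0345]
ee_rot: [0.0, -0.145, 0.989, 0.0]
force: [-0.8, 2.6, 4.3]
width: 0.134
gripper_force: 40.0
```

>>> drive_tool:
  plan:
    - [[0, 0, 0.5], [0, 0, 0], 0]
    - [[0, 0, 1], [0, 0, 0], 0]
    - [[0, 0, 2], [0, 0, 0], 0]
    - [[0, 0, 2], [0, 0, -1], 0]
    - [[0, 0.5, 2], [0, 0, -2], 0]
    - [[0, 1.2, 1.5], [0, 0, -3], 0]
    - [[0.2, 2, 0.5], [0, 0, -4], 0]
    - [[0.5, 3, 0], [0, 0, -4], 0]
    - [[0.5, 3, 0], [0, 0, -4], 0]
    - [[0.5, 3, 0], [0, 0, -4], 0]
    - [[0.5, 3, 0], [0, 0, -3], 0]
    - [[0.5, 3, 0], [0, 0, -2], 0]
    - [[0.5, 3, 0], [0, 0, -1.3], 0]
    - [[0.5, 3, 0], [0, 0, 0], 0]
    - [[0.5, 2, 0], [0, 0, 0], 0]
    - [[0.2, 1, 0], [0, 0, 0], 0]
    - [[0, 0, 0], [0, 0, 0], 0]
    - [[0, 0, 0], [0, 0, 0], 0]

```text
time: 22.8
eef_pos: [0.5111, -0.0431, 0.129]
ee_rot: [-0.0, 0.101, 0.995, -0.0]
force: [-0.1, 0.4, -4.2]
width: 0.138
gripper_force: 40.0
```

Run:
```python
from h import *
i,c=cam("wrist"); s=sense(); R,t=pose(s); print(t,np.degrees(np.arctan2(R[1,1],R[0,1])),s["time"],s["width"],s["force"])
cv2.imwrite("pics/w8.png",i)
```

```text
[ 0.51112975 -0.04338962  0.12896906] 78.32080272662965 22.85 0.13812752066904735 [ 0.10550802  0.39100099 -3.5978974 ]
```

View pics/w8.png

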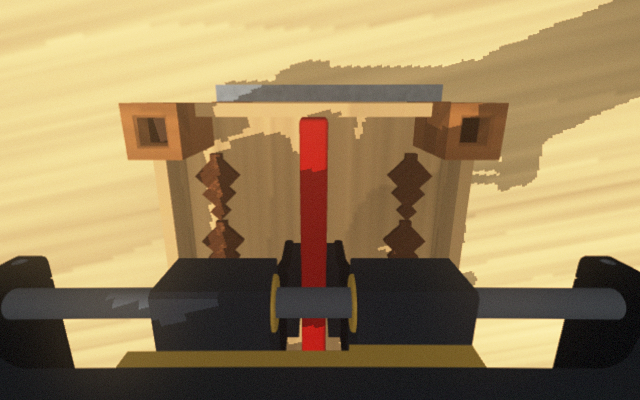

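The red tray is held level. Its post sockets are at (152,131) and (472,130), about 4 px higher than the blue tray's were, so it sits slightly shifted along its x in the hand.

Run:
```python
from h import *
a,b=[cv2.cvtColor(cv2.imread(f"pics/w{k}.png"),cv2.COLOR_BGR2GRAY) for k in(5,8)]
for u,v in((151,135),(473,134)):
    T=b[v-22:v+14,u-20:u+20]   # w8 patch
    r=cv2.matchTemplate(a[v-40:v+40,u-40:u+40],T,cv2.TM_CCOEFF_NORMED); m=cv2.minMaxLoc(r); print("w5-w8 shift",m[3][0]-20,m[3][1]-18,m[1])
i,c=cam("wrist"); R,t=pose(sense()); z=t[2]+.0265
print(t,fit(c([(151.5,131),(472.5,130.3)],z),[(-69,-64),(-69,64)]))
```

```text
w5-w8 shift -1 4 0.972262978553772
w5-w8 shift 1 3 0.937357485294342
[ 0.5111241  -0.04352941  0.12895483] (array([510.74509427, -44.58713285]), np.float64(-11.510255891366201), np.float64(0.33451361232541643))
```

>>> drive_tool:
  plan:
    - [[0.1, 0.6, 0], [0, 0, 0], 0]
    - [[0.07, 0.5, -0.5], [0, 0, 0], 0]
    - [[0, 0, -0.8], [0, 0, 0], 0]
    - [[0, 0, -0.6], [0, 0, 0], 0]
    - [[0, 0, -0.3], [0, 0, 0], 0]
    - [[0, 0, -0.2], [0, 0, 0], 0]
    - [[0, 0, -0.15], [0, 0, 0], 0]
    - [[0, 0, -0.1], [0, 0, 0], 0]
    - [[0, 0, 0], [0, 0, 0], 0]
    - [[0, 0, 0], [0, 0, 0], 0]

```text
time: 23.9
eef_pos: [0.5134, -0.0316, 0.1027]
ee_rot: [0.0, 0.101, 0.995, 0.0]
force: [0.2, 0.7, -2.8]
width: 0.138
gripper_force: 40.0
```

>>> drive_tool:
  plan:
    - [[0, 0, -0.15], [0, 0, 0], 0]
    - [[0, 0, -0.15], [0, 0, 0], 0]
    - [[0, 0, -0.15], [0, 0, 0], 0]
    - [[0, 0, -0.1], [0, 0, 0], 0]
    - [[0, 0, 0], [0, 0, 0], 0]
    - [[0, 0, 0], [0, 0, 0], 0]

```text
time: 24.5
eef_pos: [0.5133, -0.0316, 0.097]
ee_rot: [-0.0, 0.101, 0.995, -0.0]
force: [0.4, -0.0, -3.1]
width: 0.138
gripper_force: 40.0
```

>>> drive_tool:
  plan:
    - [[0, 0, -0.1], [0, 0, 0], 0]
    - [[0, 0, -0.05], [0, 0, 0], 0]
    - [[0, 0, 0], [0, 0, 0], 0]
    - [[0, 0, 0], [0, 0, 0], 0]

```text
time: 24.9
eef_pos: [0.5133, -0.0316, 0.0956]
ee_rot: [0.0, 0.101, 0.995, 0.0]
force: [0.2, -0.0, -2.8]
width: 0.138
gripper_force: 40.0
```

>>> drive_tool:
  plan:
    - [[0, 0, -0.06], [0, 0, 0], 0]
    - [[0, 0, -0.05], [0, 0, 0], 0]
    - [[0, 0, 0], [0, 0, 0], 0]
    - [[0, 0, 0], [0, 0, 0], 0]

```text
time: 25.3
eef_pos: [0.5133, -0.0316, 0.0955]
ee_rot: [0.0, 0.101, 0.995, -0.0]
force: [-4.8, 1.2, 4.9]
width: 0.138
gripper_force: 40.0
```

>>> drive_tool:
  plan:
    - [[0, 0, 0], [0, 0, 0], 0.4]
    - [[0, 0, 0], [0, 0, 0], 0.4]
    - [[0, 0, 0], [0, 0, 0], 0.4]
    - [[0, 0, 0], [0, 0, 0], 0.4]
    - [[0, 0, 1], [0, 0, 0], 0.4]
    - [[0, 0, 2], [0, 0, 0], 0.4]
    - [[0, 0, 3], [0, 0, 0], 0.4]
    - [[0, 0, 4], [0, 0, 0], 1]
    - [[0, 0, 4], [0, 0, 0], 1]
    - [[0, 0, 4], [0, 0, 0], 1]
    - [[0, 0, 2.6], [0, 0, 0], 1]
    - [[0, 0, 0.5], [0, 0, 0], 1]
    - [[0, 0, 0], [0, 0, 0], 1]
    - [[0, 0, 0], [0, 0, 0], 1]
    - [[0, 0, 0], [0, 0, 0], 1]

```text
time: 26.8
eef_pos: [0.5126, -0.0317, 0.3039]
ee_rot: [-0.002, 0.101, 0.995, -0.0]
force: [0.4, -0.6, -0.1]
width: 0.979
gripper_force: 0.0
```

Run:
```python
from h import *
_,ct=cam("top"); i0=cv2.imread("pics/top0.png")
k=blob(i0,(0,0,0),(180,255,45),(270,172,288,192)); 
for q in k: (u,v),r=cv2.minEnclosingCircle(q); print("knob top",u,v,r,ct([(u,v)],.171),ct([(u,v)],.160))
i,c=cam("wrist"); s=sense(); R,t=pose(s); print(t,s["time"])
d=dark(i,[(248,116),(376,116),(256,241),(369,241)],8); print(d.round(1))
for z in (.122,.131): print(z,fit(c(d,z),[(-69,-64),(-69,64),(69,-64),(69,64)]))
kk=blob(i,(0,150,60),(8,255,255),(290,95,330,250)); print(rect(kk[0],c,.116))
cv2.imwrite("pics/w9.png",i)
```

```text
knob top 280.0 182.0 2.2361679077148438 [[0.64094484 0.00718942 0.171     ]] [[0.64262924 0.00834478 0.16      ]]
[ 0.51284404 -0.03167496  0.30415894] 26.9
[[248.9 114.2]
 [377.5 113.7]
 [256.1 242.5]
 [370.8 240.9]]
0.122 (array([512.51160984, -32.79419421]), np.float64(-11.286782057919458), np.float64(1.2624125977264384))
0.131 (array([510.46340583, -32.36117458]), np.float64(-11.286782057919451), np.float64(3.319609707999689))
[513.  -32.4 147.   11.4 -11.3]
```

View pics/w9.png

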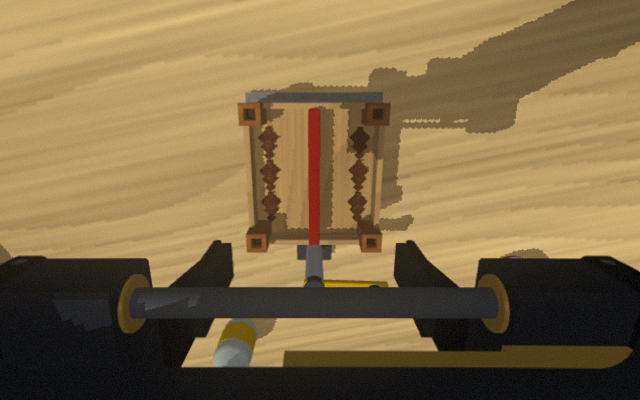

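Both trays are seated: the red tray's sockets are at (249,114), (377,114), (256,242) and (371,241), which fits the fully-home height. The bar lies along (313,288) to (375,290), about 19° past its zero.

>>> drive_tool:
  plan:
    - [[1, 0.3, 0], [0, 0, 6], 1]
    - [[1, 0.3, 0], [0, 0, 8], 1]
    - [[1, 0.3, 0], [0, 0, 8], 1]
    - [[1, 0.3, 0], [0, 0, 8], 1]
    - [[1, 0.3, 0], [0, 0, 8], 1]
    - [[1, 0.3, 0], [0, 0, 8], 1]
    - [[1, 0.3, 0], [0, 0, 8], 1]
    - [[1, 0.3, -1], [0, 0, 8], 1]
    - [[1, 0.3, -2], [0, 0, 8], 1]
    - [[1, 0.3, -2], [0, 0, 8], 1]
    - [[1, 0.3, -2], [0, 0, 8], 1]
    - [[1, 0.3, -2], [0, 0, 4], 1]
    - [[0.9, 0.3, 0], [0, 0, 0], 1]
    - [[0, 0, 0], [0, 0, 0], 1]
    - [[0, 0, 0], [0, 0, 0], 1]
  force: 15

```text
time: 28.4
eef_pos: [0.6428, 0.0074, 0.2165]
ee_rot: [0.001, -0.632, 0.775, -0.0]
force: [-0.1, -0.7, 0.5]
width: 0.998
gripper_force: 0.0
```

Run:
```python
from h import *
i,c=cam("wrist"); s=sense(); R,t=pose(s); print(t,np.degrees(np.arctan2(R[1,1],R[0,1])),s["time"])
cv2.imwrite("pics/w10.png",i)
```

```text
[0.6426602  0.00740565 0.21677218] 168.33449298335648 28.45
```

View pics/w10.png

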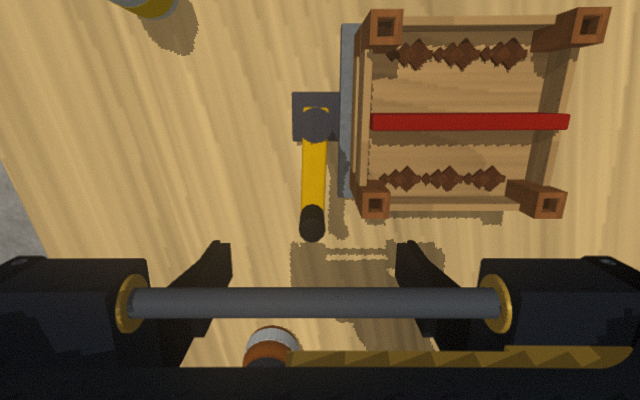

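The knob is at about (312,229) and the finger gap is centred at column 313, so they are aligned sideways. I'll check the radial position before closing.

Run:
```python
from h import *
i,c=cam("wrist"); print(c([(312,230)],.171),c([(315,120)],.126))
```

```text
[[0.64340446 0.00816336 0.171     ]] [[ 0.62756021 -0.05859145  0.126     ]]
```

>>> drive_tool:
  plan:
    - [[0, 0, -1], [0, 0, 0], 1]
    - [[0, 0, -1], [0, 0, 0], 1]
    - [[0, 0, 0], [0, 0, 0], 1]

```text
time: 28.8
eef_pos: [0.6408, 0.0073, 0.1932]
ee_rot: [-0.002, -0.632, 0.775, 0.001]
force: [-0.1, -0.3, -0.3]
width: 0.996
gripper_force: 0.0
```

>>> drive_tool:
  plan:
    - [[0.1, 0, -2], [0, 0, 0], 1]
    - [[0, 0, -2], [0, 0, 0], 1]
    - [[0, 0, -1], [0, 0, 0], 1]
    - [[0, 0, 0], [0, 0, 0], 1]
    - [[0, 0, 0], [0, 0, 0], 0]
    - [[0, 0, 0], [0, 0, 0], 0]
    - [[0, 0, 0], [0, 0, 0], 0]
    - [[0, 0, 0], [0, 0, 0], 0]
    - [[0, 0, 0], [0, 0, 0], 0]
    - [[0, 0, 0], [0, 0, 0], 0]
    - [[0, 0, 0], [0, 0, 0], 0]
    - [[0, 0, 0], [0, 0, 0], 0]
    - [[0, 0, 0], [0, 0, 0], 0]
  force: 15

```text
time: 30.1
eef_pos: [0.6433, 0.0074, 0.1454]
ee_rot: [-0.0, -0.632, 0.775, 0.0]
force: [-0.1, 1.0, -0.1]
width: 0.265
gripper_force: 0.0
```

Run:
```python
from h import *
s=sense();R,t=pose(s);print(t,s["width"]*87,s["force"],s["time"])
# arc offsets in cm, 9 deg steps about pivot, from the present point
pv=np.array([.6278,-.0572]); r=t[:2]-pv; print(np.linalg.norm(r),np.degrees(np.arctan2(r[1],r[0])))
a=np.arctan2(r[1],r[0]); k=np.radians(np.arange(0,96,7.5)); p=.066*np.c_[np.cos(a+k),np.sin(a+k)]; print((np.diff(p,axis=0)*100).round(2).tolist())
```

```text
[0.64327678 0.00741394 0.14541791] 23.089873520681284 [-0.08036795  1.02271114 -0.12572859] 30.1
0.06644164750992317 76.52989952966107
[[-0.85, 0.15], [-0.86, 0.03], [-0.86, -0.08], [-0.84, -0.19], [-0.81, -0.3], [-0.76, -0.4], [-0.7, -0.5], [-0.63, -0.59], [-0.55, -0.66], [-0.46, -0.73], [-0.36, -0.78], [-0.26, -0.82]]
```

>>> drive_tool:
  plan:
    - [[0, 0, 0], [0, 0, 0], 0]
    - [[0, 0, 0], [0, 0, 0], 0]
    - [[0, 0, 0], [0, 0, 0], 0]
    - [[-0.85, 0.15, 0], [0, 0, 7.5], 0]
    - [[-0.86, 0.03, 0], [0, 0, 7.5], 0]
    - [[-0.86, -0.08, 0], [0, 0, 7.5], 0]
    - [[-0.84, -0.19, 0], [0, 0, 7.5], 0]
    - [[-0.81, -0.3, 0], [0, 0, 7.5], 0]
    - [[-0.76, -0.4, 0], [0, 0, 7.5], 0]
    - [[-0.7, -0.5, 0], [0, 0, 7.5], 0]
    - [[-0.63, -0.59, 0], [0, 0, 7.5], 0]
    - [[-0.55, -0.66, 0], [0, 0, 7.5], 0]
    - [[-0.46, -0.73, 0], [0, 0, 7.5], 0]
    - [[-0.36, -0.78, 0], [0, 0, 7.5], 0]
    - [[0, 0, 0], [0, 0, 0], 0]
    - [[0, 0, 0], [0, 0, 0], 0]

```text
time: 31.7
eef_pos: [0.5684, -0.0332, 0.1455]
ee_rot: [-0.0, 0.986, -0.166, 0.002]
force: [4.5, -0.5, -4.9]
width: 0.2
gripper_force: 15.0
```

>>> drive_tool:
  plan:
    - [[-0.14, -0.42, 0], [0, 0, 4], 0]
    - [[-0.12, -0.4, 0], [0, 0, 3.5], 0]
    - [[-0.04, -0.2, 0], [0, 0, 1.5], 0]
    - [[0, 0, 0], [0, 0, 0], 0]
    - [[0, 0, 0], [0, 0, 0], 0]

```text
time: 32.2
eef_pos: [0.5658, -0.0423, 0.1455]
ee_rot: [-0.001, 0.996, -0.088, 0.003]
force: [5.3, 2.9, -3.9]
width: 0.2
gripper_force: 15.0
```

>>> drive_tool:
  plan:
    - [[0, 0, 0], [0, 0, 0], 0.7]
    - [[0, 0, 0], [0, 0, 0], 0.7]
    - [[0, 0, 0], [0, 0, 0], 0.7]
    - [[0, 0, 0], [0, 0, 0], 0.7]
    - [[0, 0, 2], [0, 0, 0], 0.7]
    - [[0, 0, 3], [0, 0, 0], 0.7]
    - [[0, 0, 4], [0, 0, 0], 0.7]
    - [[0, 0, 3], [0, 0, 0], 0.7]
    - [[0, 0, 2], [0, 0, 0], 0.7]
    - [[0, 0, 0], [0, 0, 0], 0.7]
    - [[0, 0, 0], [0, 0, 0], 0.7]

```text
time: 33.3
eef_pos: [0.563, -0.0433, 0.2852]
ee_rot: [-0.0, 0.996, -0.088, -0.0]
force: [0.3, -0.6, -0.8]
width: 0.701
gripper_force: 0.0
```

Run:
```python
from h import *
i,c=cam("wrist"); s=sense(); print(s["eef_pos"],s["time"],s["width"])
b=blob(i,(20,130,80),(32,255,255),(150,60,480,252),2)
for k in b: print(cv2.boundingRect(k),cv2.contourArea(k),rect(k,c,.137))
j,ct=cam("top")
for k in blob(j,(20,130,80),(35,255,255),(260,170,330,240),2): print("top",cv2.boundingRect(k),rect(k,ct,.137))
for k in blob(j,(0,150,60),(8,255,255),(260,170,330,270)): print("red",rect(k,ct,.116))
sc,_=cam("scene"); cv2.imwrite("pics/s2.png",cv2.resize(sc[120:360,220:480],None,fx=2.3,fy=2.3))
```

```text
[ 0.56266016 -0.04328707  0.28426991] 33.35 0.6999914264301852
(302, 127, 22, 60) 956.5 [592.3 -48.6  54.9  19.2 -11.7]
(318, 103, 7, 4) 8.0 [637.5 -64.9   5.9   2.3  54.4]
red [493.5 -27.5 101.5  14.5 -11.3]
```

View pics/s2.png

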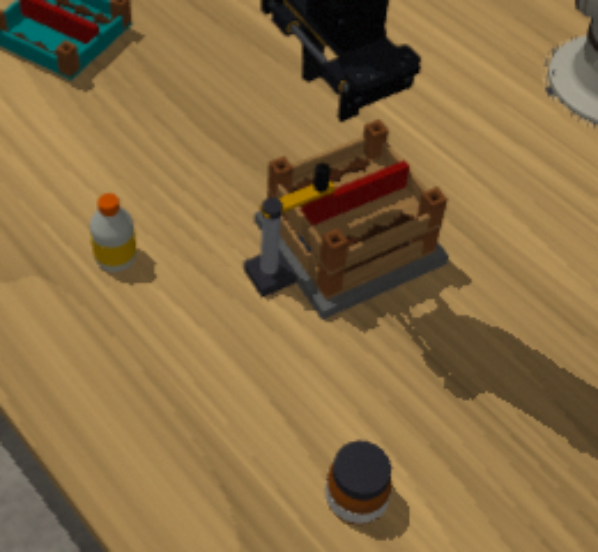

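The scene crop shows both trays stacked flush on the base, with the bar at (300,197) over the tray end. The bar measures -11.7° in world, which is along the base's -x and so at its stop. The gripper is clear, so I'm handing in.

```bash
python3 -c "
from cell import *
print(finish_job())"
```

```text
the job is handed in; nothing more can be done
None
```

I handed the job in after about 33 s of robot time, but no verdict came back. By my camera checks, the bundle is in the blue tray's empty side, both trays are fully home on the base, the bar is at its stop, and the bottle and jar were not touched.

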